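# Hold a glazing packer snug in the glass screen's clamp

## Task

The glass of this low desk screen is loose in its clamp. Slide the orange packer up out of the slotted holder and, blade down, slide it between the glass and the clamp's black jaw until it drags snugly on both (about 12 N of push), without bottoming it or forcing it. Finish while still holding it there, upright and still, so that a colleague can tighten the screw; leave the rest of the desk as it is.

Things in the scene. Friction and masses are not known exactly. Their poses are not given: they have to be found in the camera images.
- shim_grip (a point): Centre of the orange packer's head. Plastic, 50 g, upright: head 20 mm thick (x), 30 wide (y), 46 high, its underside 23 mm below this point; blade straight below it, 5 mm thick (x), 30 wide (y), 72 long, ending 95 mm below this point. z up with the blade down; same either way round. It hangs by the head's shoulders on the holder's top; which slot it is in varies.
- shim_tip (a point): Centre of the lower end of the orange packer's blade, 95 mm below the centre of its head; same axes.
- shim: The orange packer as a whole; origin at its blade's lower end, same axes as its head.
- holder: Fixed grey holder, 150 mm (x) by 56 (y), 80 high, origin at the centre of its underside. Three upright slots in a row along x, 48 mm apart, each 7.5 mm (x) by 34 (y), 76 deep; the packers' x and y lie along the holder's, so the narrow edges of their heads (30 mm apart, along y) stand free. It may stand left or right, the glass on the other side.
- glass: Fixed low screen of clear green glass, upright, 8 mm thick (x), 260 long (y), 85 high, an aluminium post 94 mm high at each end, a rail along its far foot. Origin at the centre of the underside of the glass, y along it; the face towards the robot (at x = -4 mm) is the one the packer bears on.
- mouth (a point): Middle of the gap's mouth, at its top, 85 mm above the table, on the clamp. x points from jaw to glass, y along the glass, z up. The gap is 70 mm long (y) and about 10 mm wide at the top, the jaw's face 5 mm to -x, the glass 3.8 to 6.2 mm to +x. It narrows by 0.15 mm per mm of depth down to 60 mm, so the 5 mm blade is first nipped 25 to 42 mm down: feel for it.
- clamp: Fixed dark steel clamp with a black screw knob on the robot's side of the glass, up to 50 mm from its middle. Origin at the middle of its foot, 9 mm to +x of the mouth and 85 mm below it; axes as the mouth's. The floor under the gap is 75 mm below the mouth.
- jaw: The clamp's black jaw, 70 mm long (y), origin and axes as the clamp's. Sprung towards the glass, 6 N per mm; it gives way up to 9 mm to -x as the blade goes down: about 0.9 N of squeeze per mm past first touch. An upward drag of 10 to 15 N felt while sliding down is snug on both; it partly fades at rest. Less may be the jaw alone. Over 35 N of squeeze is forcing it.
- shim_blue: The blue packer in the holder, to be left there; origin at its lower end.
- shim_white: The white packer in the holder, to be left there; origin at its lower end.
- mouse: Black computer mouse beside the work area, to be left alone.
- stapler: Green and black stapler, to be left alone.
- tumbler: Steel drinking bottle, 190 mm tall, to be left alone.
- pencup: Yellow pen cup, to be left alone.

How it is judged:
By the outcome, as a careful person would: the job done as asked, in the order asked, and still so for the second after the job is handed in, while the arm keeps its last pose, push and grip.
It also fails if it takes over 51 s, if anything falls off the work surface, if the arm or the gripper's body presses on something with over 40 N, if the wrist force passes 120 N, or if a joint passes its speed limit or range.

## Robot

A 6-joint arm with a two-finger parallel gripper is mounted at the origin on the work surface. World frame = base frame: x ahead of the robot, y to its left, z up, the work surface at z = 0. Lengths are in m, angles in rad, forces in N, time in s.
With the tool pointing down it reaches from about 0.3 to 0.75 m from the base axis. Payload 8.5 kg.
Tool frame: the origin (TCP) lies midway between the tips of the shut fingers; the grasp point (between the pads) lies ctrl.grip_depth behind it (ctrl.grip_depth is the distance from the TCP to the grasp point, in m); z points along the fingers, x is the direction in which the jaws open and shut, and the axes are right-handed (so a half turn about z gives the same grasp; the last joint's range is limited). The gripper opens to 88 mm and grips with 3 to 60 N. Pads are 18 mm wide; open, the fingers measure 123 mm over their backs; the gripper's body (75 mm by 187 mm) begins 45 mm behind the grasp point.
Start: joints at [0.993, 0.381, 1.297, -0, 1.464, -0.215], TCP at [0.195, 0.514, 0.239] pointing down, gripper open.
Joint ranges: [-3.11, 3.11], [-0.89, 2.33], [0.22, 2.48], [-1.42, 4.56], [0.17, 2.85], [-2.88, 2.88]. Speed limits (rad/s): [2.39, 2.39, 3.14, 3.14, 3.14, 3.14].

## Interface

Orientations are given as a unit quaternion [x, y, z, w].
In Python, from station import ctrl gives the robot as it stands.
- The arm moves only by the shell command python3 -m creep 'ROWS'. ROWS is a JSON object of lists of equal length, an entry for each row: "linear": the shift along the tool's x, y, z in m, a list of three; "twist": the turn about the tool's z in rad; "claw": the gripper's target within -1 to 1 (shut at 1, half-way at 0, fully open at -1). A call has 1 to 8 rows; each row is the pose to reach, as a shift and turn from the pose commanded when the call began, along the tool's axes at that moment; what a row does not reach only later rows make up. A row lasts 1/8 s, in which the tool goes at most 62.5 mm and 10.7 degrees, less where a joint would pass 70% of its speed; a pose out of reach is approached as far as the arm can. A call with a gripper value outside its range is refused whole. The fingers move at their own pace and stop on an object; the grip force is fixed at half the most. Time passes only in rows, so rows that repeat a pose let the fingers close. It gives the time, the measured TCP pose, the force and the opening at its end, in the units of the state.
- ctrl.state(): the state, without advancing time (a new reading comes with each control period).
- ctrl.get_image(name): name is "side" or "top"; returns (picture, depth): 400x640x3 uint8, red, green, blue; 400x640 float32, m along the optical axis (not along the pixel's ray), 0 where there is no reading.
- ctrl.camera_model(name): a dict with "vertical_fov" (degrees; the focal length in pixels is half the picture's height over the tangent of half this angle, whatever the lens; pixels are square), "cx", "cy" (the principal point, pixels), "eye" and "rotation" of the camera in the world. Camera axes: x right, y down, z forward; pixel columns grow to the right and rows downward; lengths in m; the calibration is good to about 2 mm. A picture is of the moment at which its call begins. camera_model takes no time and is no camera call.
- ctrl.sign_off(): hands the job in, once; it reports no verdict.
The state is a dict: "clock": time; "joint_pos": joint angles; "joint_vel": joint speeds; "joint_efforts": joint torques, N m; "tool_pos": TCP position; "ee_rot": TCP orientation; "wrist_force": force on the tool from outside, world axes, zero at the start; "torque": the same for the moment, N m; "grip_width": opening from 0.0 (shut) to 1.0 (fully open).
Only numpy, scipy, OpenCV 4.12 (cv2) and the standard library are available. Lean on these libraries where they do the work, as an engineer would, in place of code of your own. Each camera call takes 0.05 s, during which the arm holds its last target. There are 200 camera calls.

## Working session

There is one attempt and no reset: what is moved stays moved. The work goes in short steps, Python scripts to look and compute and a shell command to move; the robot and the scene stay as the last step left them, time stands still between calls to the robot, and variables do not carry over. Pictures are saved under pics/ and viewed, about 8 in all and at most 12, crops included, and the job is handed in when it is done.

```bash
mkdir -p pics
cat > h.py <<'E'
import numpy as np, cv2
from station import ctrl
def cam(n):
    m=ctrl.camera_model(n); f=200/np.tan(np.radians(m['vertical_fov'])/2)
    return m,f,np.array(m['eye']),np.array(m['rotation'])
def cloud(n,d):
    m,f,e,R=cam(n); v,u=np.mgrid[:400,:640]
    p=np.stack([(u-m['cx'])/f*d,(v-m['cy'])/f*d,d],-1)
    return p@R.T+e
def onplane(n,u,v,z):
    m,f,e,R=cam(n); r=R@np.array([(u-m['cx'])/f,(v-m['cy'])/f,1]); return e+r*(z-e[2])/r[2]
E
python3 - <<'E'
from h import *
for n in("top","side"):
    p,d=ctrl.get_image(n); cv2.imwrite(f'pics/{n}0.png',p[...,::-1]); np.savez(f'pics/{n}0.npz',p=p,d=d); print(n,ctrl.camera_model(n))
print(ctrl.state(),ctrl.grip_depth)
E
```

```text
top {'vertical_fov': 42.70270805147118, 'cx': 318.6437236701446, 'cy': 198.64990862475844, 'eye': array([0.43058527, 0.01678219, 1.86136551]), 'rotation': array([-0.70039757,  0.71306992, -0.01951453,  0.02436637])}
side {'vertical_fov': 45.463474430784835, 'cx': 325.7617093709522, 'cy': 198.35946704584637, 'eye': array([0.25371556, 1.49608713, 1.05511408]), 'rotation': array([-0.09295359,  0.87243863, -0.47834806,  0.03733092])}
{'clock': 0.1, 'joint_pos': array([ 9.92676916e-01,  3.81123455e-01,  1.29814217e+00, -1.99857970e-05,
        1.46357391e+00, -2.15355894e-01]), 'joint_vel': array([ 0.0006195 , -0.00072061, -0.00229059, -0.00010272,  0.00043298,
        0.000287  ]), 'joint_efforts': array([ 4.19638280e-03, -4.38648033e+01, -2.24911398e+01,  7.14573800e-02,
        3.42510338e-02, -6.51908317e-05]), 'tool_pos': array([0.19507402, 0.51398656, 0.23821671]), 'ee_rot': array([ 8.23060360e-01,  5.67953567e-01, -5.73178324e-04,  2.45446293e-04]), 'wrist_force': array([-0.14789461,  0.19862723,  0.46638425]), 'torque': array([-0.03873277,  0.00784754,  0.0233616 ]), 'grip_width': 0.9962034073982334} 0.0187
```

View pics/top0.png

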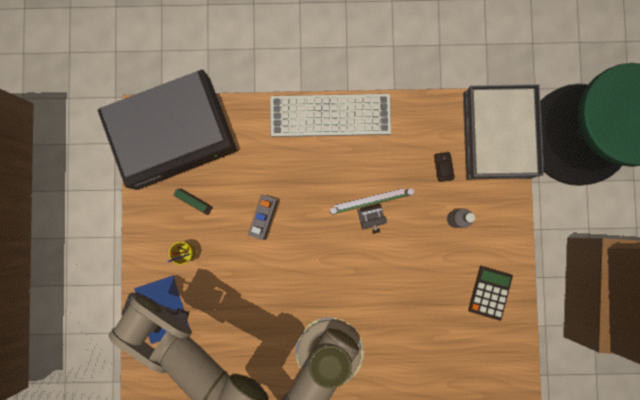

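View pics/side0.png

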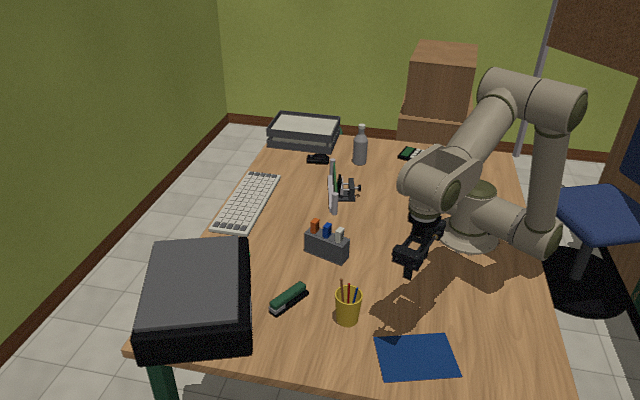

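The top view shows the holder at about (264,217), with orange at the far end (265,203). The glass runs from (333,211) to (410,191), with the clamp at (372,215). The side view shows the orange head at (315,226) and the clamp at (345,188). I'll zoom in and measure.

```bash
sed -i 's/^    return m,f,np.array(m..eye..),.*/    from scipy.spatial.transform import Rotation as Ro\n    return m,f,np.array(m["eye"]),Ro.from_quat(m["rotation"]).as_matrix()/' h.py
python3 - <<'E'
from h import *
S={}
for n in("top","side"):
    z=np.load(f'pics/{n}0.npz'); S[n]=(z['p'],z['d'])
t=cv2.resize(S['top'][0][180:245,240:420],None,fx=4.4,fy=4.4,interpolation=cv2.INTER_CUBIC)
s=cv2.resize(S['side'][0][150:270,290:380],None,fx=2.6,fy=2.6,interpolation=cv2.INTER_CUBIC)
c=np.zeros((t.shape[0]+s.shape[0],t.shape[1],3),np.uint8); c[:t.shape[0]]=t; c[t.shape[0]:,:s.shape[1]]=s
s2=cv2.resize(S['side'][0][155:220,320:370],None,fx=4.6,fy=4.6,interpolation=cv2.INTER_CUBIC); c[t.shape[0]:t.shape[0]+s2.shape[0],300:300+s2.shape[1]]=s2
cv2.imwrite('pics/crop1.png',c[...,::-1])
for n in S:
    p,d=S[n]; h=cv2.cvtColor(p,cv2.COLOR_RGB2HSV); P=cloud(n,d)
    m,f,e,R=cam(n)
    roi=np.zeros(d.shape,bool); 
    if n=='top': roi[190:245,245:285]=1
    else: roi[215:265,300:355]=1
    for nm,mk in(('orange',(h[...,0]<20)&(h[...,1]>180)&(h[...,2]>120)),('blue',(h[...,0]>100)&(h[...,0]<125)&(h[...,1]>140))):
        k=mk&roi&(d>0); v,u=np.nonzero(k); print(n,nm,k.sum(),u.mean(),v.mean(),'cloud mean',P[k].mean(0),'zmed/max',np.median(P[k][:,2]),P[k][:,2].max(), 'ray@.126',onplane(n,u.mean(),v.mean(),.126))
# heights from top cloud
p,d=S['top'];P=cloud('top',d)
k=(P[...,2]>.06)&(P[...,2]<.15); r=np.zeros_like(k); r[185:245,245:290]=1
k1=k&r; x=P[k1]; print('holder',k1.sum(),x.mean(0),x.min(0),x.max(0),cv2.minAreaRect((x[:,:2]*1000).astype(np.float32)))
r[:]=0; r[183:217,325:420]=1
k2=k&r; x=P[k2]; print('glass',k2.sum(),x.mean(0),cv2.minAreaRect((x[:,:2]*1000).astype(np.float32)))
v,u=np.nonzero(k2); print(np.c_[u,v][::12].tolist())
print('table z',np.median(P[250:262,280:330,2]))
np.set_printoptions(linewidth=250,precision=0,suppress=True)
print((P[192:232,358:390,2]*1000)[::1,::2])
E
```

```text
top orange 39 265.1794871794872 203.23076923076923 cloud mean [0.52624091 0.20973025 0.12597002] zmed/max 0.12794405337929193 0.13449400601651496 ray@.126 [0.52623832 0.20973116 0.126     ]
top blue 30 260.46666666666664 216.43333333333334 cloud mean [0.4816976  0.22640381 0.12459655] zmed/max 0.12417975373077572 0.1322893610910938 ray@.126 [0.48165781 0.22624057 0.126     ]
side orange 30 314.6666666666667 220.4 cloud mean [0.52842844 0.21268294 0.12498182] zmed/max 0.12490188494979926 0.12946000697587057 ray@.126 [0.52812572 0.21411756 0.126     ]
side blue 104 326.6442307692308 229.92307692307693 cloud mean [0.4824916  0.23463421 0.10874609] zmed/max 0.10977265378279061 0.12908818228274577 ray@.126 [0.47833964 0.25759429 0.126     ]
holder 700 [0.48113265 0.225713   0.08993643] [0.40426395 0.17827893 0.06083204] [0.55830367 0.27607601 0.13806987] ((482.2472839355469, 227.50112915039062), (56.135013580322266, 148.9651641845703), 71.10552215576172)
glass 360 [ 0.5200899  -0.15578743  0.0836275 ] ((505.32135009765625, -160.474365234375), (74.12530517578125, 296.52313232421875), 12.89
[... 3665 characters left out ...]
   0.]
 [  -4.   -6.   59.   69.   64.   63.   57.   56.   47.   11.    5.   -4.   -3.    2.    1.   -8.]
 [  -4.   -8.   51.   71.   60.   56.    9.    8.   36.   49.    1.   -4.   -2.   -3.    6.    2.]
 [  -2.   -2.   50.   72.    7.    5.   10.   -4.   48.   45.    0.   -6.    4.    8.    2.   -2.]
 [  -8.   -7.    6.    8.   10.    8.    0.   -4.   44.   45.    6.    5.    2.    2.   -5.    5.]
 [   4.   -1.    2.   -3.    3.   -5.    5.   -1.   41.   47.   53.    5.   -6.   -5.    1.  -12.]
 [  -2.   -5.   -4.    3.    0.    1.   -2.   50.   51.   47.   57.   -0.   -0.    0.  -11.   -1.]
 [   4.   -1.   -8.   -4.   -7.    6. 1861.   38.   55.   58.   64.    2.    4.   -3.    1.    4.]]
```

View pics/crop1.png

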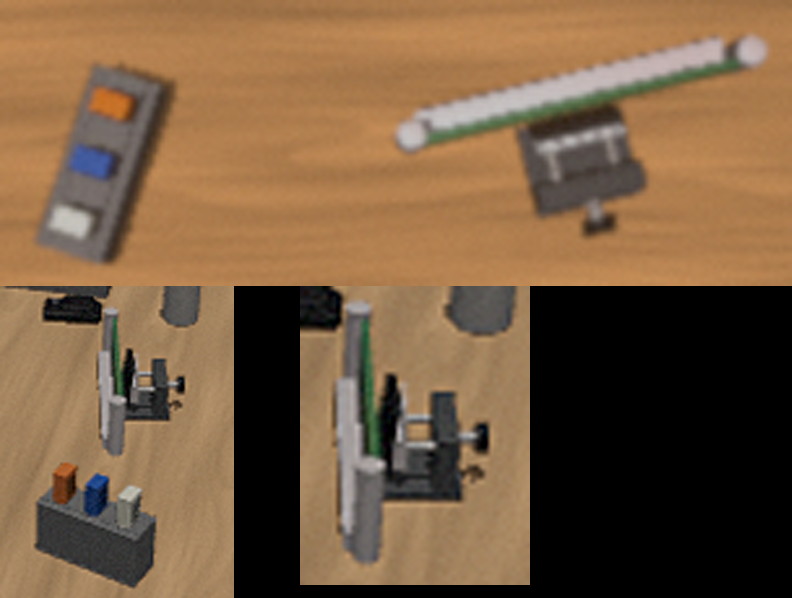

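The crops show the heads in a row and the glass line, with the jaw, bracket and knob on the near side. Next I'll compute precise poses.

```bash
cat > meas.py <<'E'
from h import *
z=np.load('pics/top0.npz'); p,d=z['p'],z['d']; P=cloud('top',d); h=cv2.cvtColor(p,cv2.COLOR_RGB2HSV)
def rays(mask,zz):
    v,u=np.nonzero(mask); return np.array([onplane('top',a,b,zz) for a,b in zip(u,v)])[:,:2]
roi=np.zeros(d.shape,bool); roi[190:245,245:285]=1
hd=roi&(P[...,2]>.108)&(P[...,2]<.15)
n,l,st,c=cv2.connectedComponentsWithStats(hd.astype(np.uint8))
for i in range(1,n):
    if st[i,4]>10: print('head',st[i,4],c[i],onplane('top',*c[i],.126)[:2]*1000)
k=roi&(P[...,2]>.068)&(P[...,2]<.15)
x=rays(roi&(P[...,2]>.068)&(P[...,2]<.1),.08)*1000; print('holder rect',cv2.minAreaRect(x.astype(np.float32)))
# posts: bright ends
for (u0,u1,v0,v1) in((328,338,204,216),(405,416,185,198)):
    q=np.zeros_like(roi); q[v0:v1,u0:u1]=1; q&=(h[...,1]<50)&(h[...,2]>120)&(P[...,2]>.07)
    v,u=np.nonzero(q); print('post',q.sum(),u.mean(),v.mean(),onplane('top',u.mean(),v.mean(),.094)[:2]*1000)
# glass line by depth, per column contiguous run nearest to line
pts=[]
for u in range(338,404):
    v0=209.2-(u-338)*.2456
    for v in range(int(v0)-4,int(v0)+5):
        if .070<P[v,u,2]<.1 and abs(v-v0)<4: pts.append((u,v))
pts=np.array(pts,float)
for it in range(4):
    s=np.polyfit(pts[:,0],pts[:,1],1); r=pts[:,1]-np.polyval(s,pts[:,0]); pts=pts[abs(r)<2]
print('glass depth line',s,len(pts),r.std())
a=onplane('top',340,np.polyval(s,340),.085);b=onplane('top',402,np.polyval(s,402),.085); print(a*1000,b*1000,np.degrees(np.arctan2(*(a-b)[[1,0]])))
# profile perpendicular across glass, averaged along glass away from clamp
from scipy.ndimage import map_coordinates
t=np.array([1,s[0]]);t/=np.hypot(*t);nn=np.array([-t[1],t[0]])
for lo,hi in((342,358),(388,402),(362,382)):
    print(lo,hi)
    for o in np.arange(-7,6,.5):
        U=np.linspace(lo,hi,60);V=np.polyval(s,U); cc=[V+o*nn[1],U+o*nn[0]]
        print(o,[int(map_coordinates(p[...,i].astype(float),cc,order=1).mean()) for i in range(3)],int(1000*np.median(map_coordinates(P[...,2],cc,order=0))))
q=np.zeros_like(roi); q[212:236,350:395]=1; q&=(P[...,2]>.035)&(P[...,2]<.1); x=rays(q,.07)*1000; print('clamp',cv2.minAreaRect(x.astype(np.float32)))
E
python3 meas.py
```

```text
head 55 [264.67272727 203.        ] [527.05503692 211.44612851]
head 57 [260.42105263 216.47368421] [481.52366429 226.3969507 ]
head 58 [255.75862069 229.74137931] [436.85656294 242.68688211]
holder rect ((481.8304748535156, 226.78424072265625), (56.295433044433594, 148.61373901367188), 70.93704223632812)
post 37 333.4054054054054 210.27027027027026 [499.37505678 -22.34967881]
post 33 410.09090909090907 191.3030303030303 [ 560.24509926 -288.84547712]
glass depth line [-2.44645620e-01  2.93297463e+02] 164 0.7223410229265634
[499.84255431 -45.45381733  85.        ] [ 548.70999157 -261.9519372    85.        ] 102.71951206478222
342 358
-7.0 [160, 126, 102] -1
-6.5 [164, 141, 128] 16
-6.0 [176, 161, 155] 21
-5.5 [185, 175, 173] 21
-5.0 [191, 184, 183] 19
-4.5 [194, 188, 187] 18
-4.0 [196, 189, 189] 20
-3.5 [196, 191, 191] 20
-3.0 [196, 192, 191] 19
-2.5 [192, 189, 188] 20
-2.0 [183, 181, 180] 19
-1.5 [164, 166, 160] 20
-1.0 [139, 148, 134] 84
-0.5 [117, 132, 109] 85
0.0 [100, 120, 89] 84
0.5 [93, 112, 76] 84
1.0 [98, 107, 69] 82
1.5 [114, 105, 66] 34
2.0 [136, 110, 69] 0
2.5 [157, 117, 7
[... 722 characters left out ...]
, 75] 0
362 382
-7.0 [169, 133, 106] -1
-6.5 [171, 145, 131] 17
-6.0 [180, 162, 156] 18
-5.5 [187, 173, 171] 17
-5.0 [193, 180, 180] 18
-4.5 [195, 184, 183] 19
-4.0 [196, 184, 184] 20
-3.5 [196, 185, 185] 21
-3.0 [195, 185, 185] 20
-2.5 [191, 183, 182] 20
-2.0 [181, 175, 173] 20
-1.5 [162, 161, 153] 20
-1.0 [137, 143, 128] 77
-0.5 [113, 128, 104] 81
0.0 [96, 116, 84] 81
0.5 [86, 107, 71] 85
1.0 [83, 97, 62] 80
1.5 [84, 87, 54] 39
2.0 [84, 76, 47] 6
2.5 [81, 66, 41] 30
3.0 [76, 58, 37] 42
3.5 [72, 53, 34] 58
4.0 [70, 51, 35] 70
4.5 [70, 52, 38] 82
5.0 [71, 54, 41] 82
5.5 [74, 57, 45] 82
clamp ((455.0733947753906, -162.17880249023438), (87.42066192626953, 73.33134460449219), 88.97057342529297)
```

Orange head: (527.1, 211.3) mm, holder yaw -19.1°, glass y axis 102.7°. I'll move over the packer first.

```bash
python3 -m creep '{"linear":[[-0.022,0.055,0],[-0.044,0.11,0],[-0.066,0.165,0],[-0.088,0.22,0],[-0.11,0.275,0],[-0.132,0.33,0],[-0.15,0.38,0],[-0.165,0.418,0]],"twist":[-0.03,-0.03,-0.03,-0.03,-0.03,-0.03,-0.03,-0.03],"claw":[-1,-1,-1,-1,-1,-1,-1,-1]}'
python3 - <<'E'
from h import *
from scipy.spatial.transform import Rotation as Ro
s=ctrl.state();R=Ro.from_quat(s['ee_rot']).as_matrix();print(s['clock'],s['wrist_force'])
print('dir',np.degrees(np.arctan2(R[1,0],R[0,0])),'tool delta',R.T@(np.array([.5271,.2113,.086])-s['tool_pos']))
g=onplane('top',371,208.5,.083); print('jaw mid',g, 'knob',onplane('top',375.9,230.5,.05))
E
```

```text
clock: 1.1
tool_pos: [0.5287, 0.2099, 0.2383]
ee_rot: [0.815, 0.58, -0.0, -0.0]
wrist_force: [-0.3, 0.5, -0.6]
grip_width: 1.0
1.1 [-0.32388782  0.45675865 -0.63658692]
dir 70.86258286338115 tool delta [ 0.00089299 -0.00190273  0.1522587 ]
jaw mid [ 0.50360801 -0.15334478  0.083     ] knob [ 0.42693845 -0.17191882  0.05      ]
```

```bash
python3 -m creep '{"linear":[[0.0009,-0.0019,0.03],[0.0009,-0.0019,0.06],[0.0009,-0.0019,0.09],[0.0009,-0.0019,0.12],[0.0009,-0.0019,0.14],[0.0009,-0.0019,0.152],[0.0009,-0.0019,0.152],[0.0009,-0.0019,0.152]],"twist":[0,0,0,0,0,0,0,0],"claw":[-1,-1,-1,-1,-1,-1,-1,-1]}'
python3 -m creep '{"linear":[[0,0,0],[0,0,0],[0,0,0],[0,0,0],[0,0,0],[0,0,0],[0,0,0],[0,0,0]],"twist":[0,0,0,0,0,0,0,0],"claw":[1,1,1,1,1,1,1,1]}'
python3 - <<'E'
from h import *
p,d=ctrl.get_image('side'); cv2.imwrite('pics/grasp.png',cv2.resize(p[130:270,260:420],None,fx=4,fy=4)[...,::-1]); print(ctrl.state()['tool_pos'])
E
```

```text
clock: 2.1
tool_pos: [0.5263, 0.2131, 0.0875]
ee_rot: [0.814, 0.58, 0.001, 0.0]
wrist_force: [-0.2, -0.4, -0.5]
grip_width: 1.0
clock: 3.1
tool_pos: [0.5259, 0.213, 0.0868]
ee_rot: [0.814, 0.58, -0.0, 0.0]
wrist_force: [-0.5, -0.4, -0.2]
grip_width: 0.336
[0.5259299  0.21304467 0.08672546]
```

View pics/grasp.png

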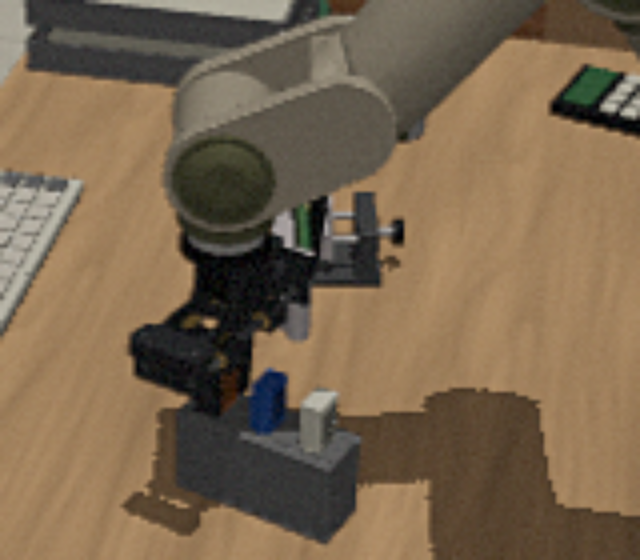

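Grip holds at 29.6 mm on the orange head. I'll lift it.

```bash
python3 -m creep '{"linear":[[0,0,-0.01],[0,0,-0.025],[0,0,-0.04],[0,0,-0.06],[0,0,-0.08],[0,0,-0.1],[0,0,-0.13],[0,0,-0.13]],"twist":[0,0,0,0,0,0,0,0],"claw":[1,1,1,1,1,1,1,1]}'
python3 - <<'E'
from h import *
from scipy.spatial.transform import Rotation as Ro
s=ctrl.state();R=Ro.from_quat(s['ee_rot']).as_matrix();print(s['tool_pos'],s['wrist_force'],s['torque'])
X=np.array([np.cos(np.radians(12.75)),np.sin(np.radians(12.75))]);Y=np.array([-X[1],X[0]])
a=np.array([.49984,-.04545]); xg=a@X; print('glass x',xg)
m=X*(xg-.009)+Y*-.261; print('mouth',m, 'dir',np.degrees(np.arctan2(R[1,0],R[0,0])))
print('tool delta',R.T@(np.r_[m,s['tool_pos'][2]]-s['tool_pos']),'twist',-np.radians(102.75-np.degrees(np.arctan2(R[1,0],R[0,0]))))
E
```

```text
clock: 4.15
tool_pos: [0.5266, 0.2132, 0.2194]
ee_rot: [0.814, 0.58, 0.002, 0.001]
wrist_force: [-0.2, 0.8, -1.3]
grip_width: 0.335
[0.52662988 0.21322997 0.21941262] [-0.17181855  0.80751472 -1.26173205] [ 0.00552684 -0.05162541  0.01639505]
glass x 0.4774844070612478
mouth [ 0.5145347  -0.15117104] dir 70.93609364068476
tool delta [-0.34836477  0.1075928  -0.00040424] twist -0.5552574138912131
```

```bash
python3 -m creep '{"linear":[[-0.045,0.014,0],[-0.09,0.028,0],[-0.14,0.043,0],[-0.19,0.058,0],[-0.24,0.074,0],[-0.29,0.09,0],[-0.33,0.102,0],[-0.348,0.1075,0]],"twist":[-0.08,-0.16,-0.24,-0.32,-0.4,-0.48,-0.555,-0.555],"claw":[1,1,1,1,1,1,1,1]}'
python3 -m creep '{"linear":[[0,0,0.01],[0,0,0.02],[0,0,0.03],[0,0,0.035],[0,0,0.035],[0,0,0.035]],"twist":[0,0,0,0,0,0],"claw":[1,1,1,1,1,1]}'
python3 - <<'E'
from h import *
s=ctrl.state();print(s['tool_pos'],s['ee_rot'],s['wrist_force'])
p,d=ctrl.get_image('side'); np.savez('pics/side1.npz',p=p,d=d);q,d=ctrl.get_image('top')
A=cv2.resize(p[140:220,310:390],None,fx=7,fy=7,interpolation=cv2.INTER_CUBIC); cv2.imwrite('pics/pre.png',A[...,::-1])
E
```

```text
clock: 5.15
tool_pos: [0.5133, -0.1526, 0.2159]
ee_rot: [0.625, 0.78, -0.0, -0.001]
wrist_force: [-0.4, 0.3, -0.8]
grip_width: 0.341
clock: 5.9
tool_pos: [0.514, -0.1509, 0.1821]
ee_rot: [0.624, 0.781, 0.0, 0.0]
wrist_force: [0.8, -1.0, -0.9]
grip_width: 0.338
[ 0.51399042 -0.15093794  0.18205569] [6.24301465e-01 7.81183447e-01 4.67809298e-05 3.15997258e-04] [ 0.80883992 -1.03458469 -0.91950563]
```

View pics/pre.png

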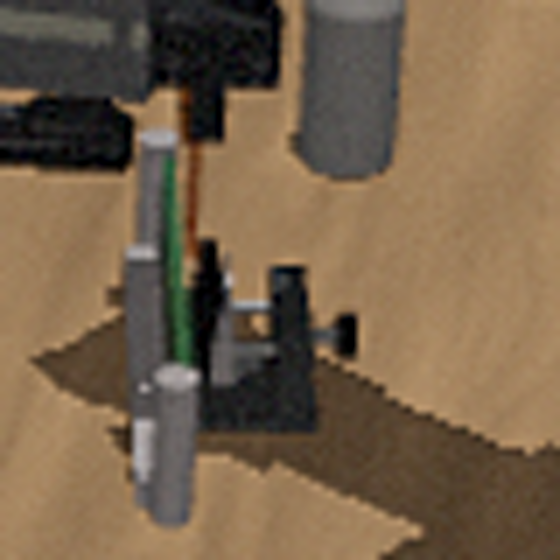

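Run:
```python
from h import *
p=np.load('pics/side1.npz')['p'].astype(int)
m,f,e,R=cam('side')
def pr(w): c=R.T@(np.array(w)-e); return m['cx']+f*c[0]/c[2],m['cy']+f*c[1]/c[2]
for v in (164,168,172,175,177,179,181,184): print(v,[tuple(x) for x in p[v,332:344]])
X=np.array([.9753,.2207,0]);Y=np.array([-.2207,.9753,0])
s=ctrl.state()['tool_pos']
for dy in(-15,15): print('blade',dy,[np.round(pr(s+np.array([0,0,-.0763+zz])+Y*dy/1e3+X*dx/1e3),1) for zz in(0,.03) for dx in(-2.5,2.5)])
M=np.array([.51453,-.15117,.085])
for dy in(-35,0,35): print('jaw,glass',dy,[np.round(pr(M+Y*dy/1e3+X*dx/1e3),1) for dx in(-5,5)])
for yy in (-1,1):print('glass front end',np.round(pr(M+X*.005+Y*(.13*yy-.0)),1))
```

```text
164 [(np.int64(113), np.int64(102), np.int64(104)), (np.int64(68), np.int64(97), np.int64(73)), (np.int64(44), np.int64(94), np.int64(62)), (np.int64(159), np.int64(127), np.int64(90)), (np.int64(151), np.int64(118), np.int64(84)), (np.int64(97), np.int64(51), np.int64(25)), (np.int64(120), np.int64(78), np.int64(46)), (np.int64(148), np.int64(119), np.int64(84)), (np.int64(148), np.int64(119), np.int64(83)), (np.int64(150), np.int64(117), np.int64(86)), (np.int64(152), np.int64(120), np.int64(85)), (np.int64(155), np.int64(126), np.int64(90))]
168 [(np.int64(91), np.int64(88), np.int64(86)), (np.int64(53), np.int64(73), np.int64(57)), (np.int64(42), np.int64(89), np.int64(59)), (np.int64(131), np.int64(122), np.int64(84)), (np.int64(127), np.int64(95), np.int64(65)), (np.int64(102), np.int64(53), np.int64(29)), (np.int64(131), np.int64(93), np.int64(62)), (np.int64(152), np.int64(121), np.int64(88)), (np.int64(154), np.int64(124), np.int64(88)), (np.int64(151), np.int64(120), np.int64(86)), (np.int64(155), np.int64(125), np.int64(91)), (np.int64(156), np.int64(126), np.int64(89))]
1
[... 2957 characters left out ...]
nt64(10), np.int64(4), np.int64(2)), (np.int64(8), np.int64(10), np.int64(15)), (np.int64(15), np.int64(16), np.int64(14)), (np.int64(36), np.int64(38), np.int64(43)), (np.int64(74), np.int64(68), np.int64(69)), (np.int64(81), np.int64(78), np.int64(78))]
blade -15 [array([338.3, 171.9]), array([337. , 171.9]), array([338.6, 165.4]), array([337.3, 165.4])]
blade 15 [array([338.6, 175.6]), array([337.4, 175.6]), array([338.9, 169. ]), array([337.6, 169. ])]
jaw,glass -35 [array([338.3, 173.9]), array([335.9, 173.9])]
jaw,glass 0 [array([338.7, 178.2]), array([336.3, 178.2])]
jaw,glass 35 [array([339.1, 182.6]), array([336.6, 182.6])]
glass front end [335.  162.8]
glass front end [337.7 195.4]
```

The picture shows the blade (crop x≈193, tip y≈258) above the gap. It sits 1.5–2 mm nearer the glass than the middle, so I'll shift 1.5 mm towards the jaw and enter gently.

```bash
python3 -m creep '{"linear":[[0,-0.0015,0],[0,-0.0015,0.005],[0,-0.0015,0.01],[0,-0.0015,0.015],[0,-0.0015,0.018],[0,-0.0015,0.021],[0,-0.0015,0.024],[0,-0.0015,0.024]],"twist":[0,0,0,0,0,0,0,0],"claw":[1,1,1,1,1,1,1,1]}'
python3 -m creep '{"linear":[[0,0,0.002],[0,0,0.004],[0,0,0.006],[0,0,0.008],[0,0,0.008],[0,0,0.008]],"twist":[0,0,0,0,0,0],"claw":[1,1,1,1,1,1]}'
python3 - <<'E'
from h import *
s=ctrl.state();print(s['tool_pos'],s['ee_rot'],s['wrist_force'],s['torque'])
p,d=ctrl.get_image('side'); np.savez('pics/side2.npz',p=p)
A=cv2.resize(p[150:200,315:365],None,fx=11,fy=11,interpolation=cv2.INTER_CUBIC); cv2.imwrite('pics/in.png',A[...,::-1])
E
```

```text
clock: 7.0
tool_pos: [0.5123, -0.1513, 0.1576]
ee_rot: [0.624, 0.781, -0.0, -0.0]
wrist_force: [-0.1, 0.6, -1.0]
grip_width: 0.338
clock: 7.75
tool_pos: [0.5124, -0.1513, 0.1498]
ee_rot: [0.624, 0.781, 0.0, 0.0]
wrist_force: [0.3, -0.0, -1.3]
grip_width: 0.338
[ 0.51238439 -0.15130267  0.14978313] [6.24334758e-01 7.81156905e-01 5.50413177e-06 2.66851043e-05] [ 0.33961986 -0.00522989 -1.2825812 ] [ 0.06002476  0.02862632 -0.01631874]
```

View pics/in.png

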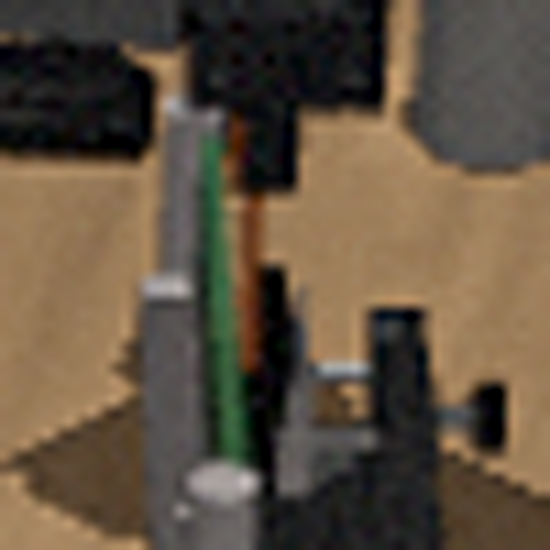

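The blade is in the mouth at 11 mm depth with no force, lying nearer the jaw. I'll feel sideways for the glass.

```bash
cat > st.py <<'E'
from h import *
s=ctrl.state();f=s['wrist_force'];X=np.array([.9753,.2207,0]);Y=np.array([-.2207,.9753,0])
print('t %.2f depth %.1f  x %.2f y %.2f mm | FX %.1f FY %.1f FZ %.1f'%(s['clock'],(.085-s['tool_pos'][2]+.0763)*1e3,s['tool_pos']@X*1e3,s['tool_pos']@Y*1e3,f@X,f@Y,f[2]),'tq',np.round([s['torque']@X,s['torque']@Y,s['torque'][2]],2),'grip %.3f'%s['grip_width'],np.round(s['ee_rot'],4))
E
python3 st.py
python3 -m creep '{"linear":[[0,0.0005,0],[0,0.001,0],[0,0.001,0]],"twist":[0,0,0],"claw":[1,1,1]}' >/dev/null; python3 st.py
python3 -m creep '{"linear":[[0,0.0005,0],[0,0.001,0],[0,0.001,0]],"twist":[0,0,0],"claw":[1,1,1]}' >/dev/null; python3 st.py
```

```text
t 7.80 depth 11.5  x 466.35 y -260.65 mm | FX 0.7 FY -0.5 FZ -0.1 tq [0.03 0.03 0.02] grip 0.335 [ 6.243e-01  7.812e-01 -0.000e+00  1.000e-04]
t 8.18 depth 11.5  x 467.35 y -260.65 mm | FX 0.2 FY 0.1 FZ -0.4 tq [ 0.04  0.04 -0.02] grip 0.337 [ 0.6243  0.7812 -0.      0.    ]
t 8.55 depth 11.6  x 468.33 y -260.66 mm | FX -0.8 FY 0.3 FZ -1.1 tq [0.02 0.02 0.03] grip 0.337 [ 0.6244  0.7811 -0.     -0.    ]
```

```bash
python3 -m creep '{"linear":[[0,0.0005,0],[0,0.0005,0]],"twist":[0,0],"claw":[1,1]}' >/dev/null; python3 st.py
python3 -m creep '{"linear":[[0,0.0005,0],[0,0.0005,0]],"twist":[0,0],"claw":[1,1]}' >/dev/null; python3 st.py
python3 -m creep '{"linear":[[0,0.0005,0],[0,0.0005,0]],"twist":[0,0],"claw":[1,1]}' >/dev/null; python3 st.py
```

```text
t 8.80 depth 11.5  x 468.70 y -260.64 mm | FX -1.1 FY -0.7 FZ -0.9 tq [0.04 0.21 0.  ] grip 0.340 [ 6.243e-01  7.812e-01 -1.000e-04 -1.000e-04]
t 9.05 depth 11.5  x 469.09 y -260.63 mm | FX -2.2 FY -0.1 FZ 0.9 tq [0.   0.51 0.06] grip 0.338 [ 6.243e-01  7.812e-01 -2.000e-04 -2.000e-04]
t 9.30 depth 11.5  x 469.54 y -260.62 mm | FX -3.0 FY -0.3 FZ 1.7 tq [ 0.01  0.89 -0.02] grip 0.336 [ 6.243e-01  7.812e-01 -3.000e-04 -3.000e-04]
```

Contact with the glass at x≈468.6. I'll back off to a light touch and slide down.

```bash
python3 -m creep '{"linear":[[0,-0.0008,0],[0,-0.0008,0.003],[0,-0.0008,0.006],[0,-0.0008,0.009],[0,-0.0008,0.012]],"twist":[0,0,0,0,0],"claw":[1,1,1,1,1]}' >/dev/null; python3 st.py
python3 -m creep '{"linear":[[0,0,0.0015],[0,0,0.003],[0,0,0.0045]],"twist":[0,0,0],"claw":[1,1,1]}' >/dev/null; python3 st.py
python3 -m creep '{"linear":[[0,0,0.0015],[0,0,0.003]],"twist":[0,0],"claw":[1,1]}' >/dev/null; python3 st.py
python3 -m creep '{"linear":[[0,0,0.0015],[0,0,0.003]],"twist":[0,0],"claw":[1,1]}' >/dev/null; python3 st.py
```

```text
t 9.93 depth 23.9  x 468.99 y -260.61 mm | FX -2.0 FY 0.2 FZ 1.2 tq [0.04 0.69 0.01] grip 0.338 [ 6.243e-01  7.812e-01 -0.000e+00 -1.000e-04]
t 10.30 depth 28.1  x 469.00 y -260.67 mm | FX -3.2 FY -0.3 FZ 1.6 tq [ 0.05  0.65 -0.02] grip 0.338 [ 0.6243  0.7811 -0.      0.    ]
t 10.55 depth 31.1  x 469.00 y -260.65 mm | FX -3.0 FY -0.5 FZ 3.3 tq [-0.    0.74  0.01] grip 0.342 [ 0.6243  0.7811 -0.      0.    ]
t 10.80 depth 34.1  x 468.98 y -260.66 mm | FX -3.6 FY 0.6 FZ 2.0 tq [0.1  0.76 0.  ] grip 0.336 [ 0.6244  0.7811 -0.     -0.    ]
```

```bash
python3 -m creep '{"linear":[[0,-0.0004,0.0015],[0,-0.0004,0.003]],"twist":[0,0],"claw":[1,1]}' >/dev/null; python3 st.py
python3 -m creep '{"linear":[[0,0,0.0015],[0,0,0.003]],"twist":[0,0],"claw":[1,1]}' >/dev/null; python3 st.py
python3 -m creep '{"linear":[[0,0,0.0015],[0,0,0.003]],"twist":[0,0],"claw":[1,1]}' >/dev/null; python3 st.py
```

```text
t 11.05 depth 37.2  x 468.74 y -260.67 mm | FX -2.2 FY 0.3 FZ 1.3 tq [0.07 0.52 0.03] grip 0.336 [6.244e-01 7.811e-01 1.000e-04 1.000e-04]
t 11.30 depth 40.0  x 468.71 y -260.73 mm | FX -3.9 FY 0.4 FZ 3.2 tq [0.05 0.55 0.05] grip 0.338 [6.243e-01 7.812e-01 0.000e+00 2.000e-04]
t 11.55 depth 42.6  x 468.67 y -260.84 mm | FX -4.5 FY -0.2 FZ 6.9 tq [0.11 0.76 0.05] grip 0.337 [ 6.243e-01  7.812e-01 -1.000e-04  4.000e-04]
```

```bash
python3 -m creep '{"linear":[[0,0,0.001],[0,0,0.002]],"twist":[0,0],"claw":[1,1]}' >/dev/null; python3 st.py
python3 -m creep '{"linear":[[0,0,0.001],[0,0,0.002]],"twist":[0,0],"claw":[1,1]}' >/dev/null; python3 st.py
```

```text
t 11.80 depth 44.3  x 468.65 y -260.94 mm | FX -6.0 FY 0.7 FZ 9.9 tq [0.13 0.97 0.03] grip 0.338 [ 6.243e-01  7.812e-01 -1.000e-04  6.000e-04]
t 12.05 depth 46.0  x 468.60 y -261.06 mm | FX -7.4 FY 0.8 FZ 12.8 tq [0.08 1.12 0.06] grip 0.334 [ 6.243e-01  7.812e-01 -2.000e-04  8.000e-04]
```

FZ is in the band, but FX of −7 shows part of it is the arm leaning on the glass. I'll relieve that and see the true drag.

```bash
python3 -m creep '{"linear":[[0,-0.0005,0],[0,-0.0005,0.0005]],"twist":[0,0],"claw":[1,1]}' >/dev/null; python3 st.py
python3 -m creep '{"linear":[[0,-0.0005,0],[0,-0.0005,0.0005]],"twist":[0,0],"claw":[1,1]}' >/dev/null; python3 st.py
```

```text
t 12.30 depth 46.4  x 468.53 y -261.11 mm | FX -4.4 FY 0.4 FZ 11.0 tq [0.11 0.75 0.06] grip 0.334 [6.243e-01 7.812e-01 1.000e-04 1.200e-03]
t 12.55 depth 46.9  x 468.46 y -261.16 mm | FX -1.6 FY -0.2 FZ 9.7 tq [ 0.19  0.3  -0.01] grip 0.336 [6.244e-01 7.811e-01 5.000e-04 1.600e-03]
```

```bash
python3 -m creep '{"linear":[[0,0,0.001],[0,0,0.002]],"twist":[0,0],"claw":[1,1]}' >/dev/null; python3 st.py
python3 -m creep '{"linear":[[0,-0.0002,0.0005],[0,-0.0002,0.001]],"twist":[0,0],"claw":[1,1]}' >/dev/null; python3 st.py
```

```text
t 12.80 depth 48.7  x 468.50 y -261.32 mm | FX -1.6 FY 0.4 FZ 14.1 tq [0.13 0.42 0.07] grip 0.339 [6.243e-01 7.812e-01 4.000e-04 1.900e-03]
t 13.05 depth 49.5  x 468.47 y -261.42 mm | FX -2.3 FY -0.9 FZ 13.9 tq [0.16 0.45 0.04] grip 0.336 [6.243e-01 7.812e-01 5.000e-04 2.200e-03]
```

Drag is about 14 N while sliding and the lateral net is about −2 N, which is snug on both. I'll stop here, let it rest and check.

```bash
python3 -m creep '{"linear":[[0,0,0],[0,0,0],[0,0,0],[0,0,0],[0,0,0],[0,0,0],[0,0,0],[0,0,0]],"twist":[0,0,0,0,0,0,0,0],"claw":[1,1,1,1,1,1,1,1]}' >/dev/null; python3 st.py
python3 - <<'E'
from h import *
p,d=ctrl.get_image('side'); q,_=ctrl.get_image('top')
A=cv2.resize(p[150:200,315:365],None,fx=11,fy=11,interpolation=cv2.INTER_CUBIC); B=cv2.resize(q[150:260,240:300],None,fx=4,fy=5); 
c=np.zeros((550,790,3),np.uint8);c[:,:550]=A;c[:,550:]=B; cv2.imwrite('pics/fin.png',c[...,::-1])
E
python3 st.py
```

```text
t 14.05 depth 49.5  x 468.46 y -261.41 mm | FX -2.4 FY 1.1 FZ 12.9 tq [0.12 0.4  0.03] grip 0.339 [6.243e-01 7.811e-01 5.000e-04 2.200e-03]
t 14.15 depth 49.5  x 468.49 y -261.42 mm | FX -2.4 FY 0.6 FZ 12.3 tq [0.07 0.33 0.06] grip 0.337 [6.243e-01 7.811e-01 5.000e-04 2.200e-03]
```

View pics/fin.png

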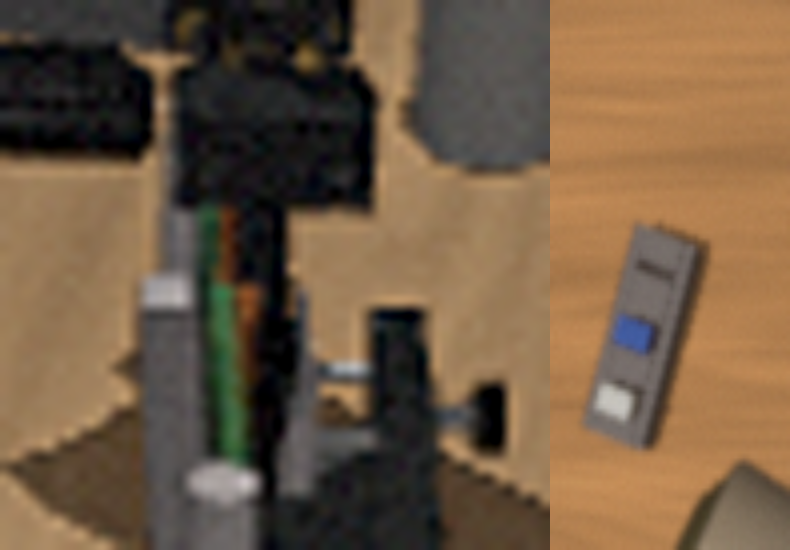

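The picture shows the orange blade between the green glass and the black jaw at (248,300). Blue and white are still in the holder and the orange slot is empty. I'm handing it in.

```bash
python3 -c "from station import ctrl; print(ctrl.sign_off())"; python3 st.py
```

```text
the job is handed in; nothing more can be done
None
the job is handed in; nothing more can be done
```

I lifted the orange packer out of its slot and slid it blade-down between the glass and the jaw. The job was handed in at about 14.2 s, with the gripper still holding it.

- **Fit:** The first nip was about 39–40 mm down, and I stopped at about 49.5 mm, clear of the 75 mm floor. That depth comes from the tool position, so it assumes the packer has not slid in the grip. The upward drag was about 14 N while sliding and 12–13 N at rest. The arm is still leaning on the glass by about 2 N. From the depth past first touch, I put the jaw's squeeze at roughly 9 N, far below the 35 N limit.
- **Upright and still:** The tool is tilted by less than 0.5°, and its position did not change over the last second. I judged the packer itself only from the side picture, where it looks upright.
- **Rest of the desk:** The last top view shows the blue and white packers still in the holder. I did not check the other items again, but nothing suggested contact with them.
- **What disagreed:** Line-ups from the posts and from the glass's top edge differed by about 5 mm, and the blade showed about 1.5–2 mm off the gap's middle. I moved it over in steps and found the glass by touch. At about 46 mm the arm was leaning on the glass by 7 N, which inflated the drag, so I eased it before the final slide.

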